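Draw the safety bolt of the chemical chest

TASK

Unbolt the chemical chest: press the long red safety catch right down with one fingertip and, keeping it down the whole way, push the bolt's yellow tab with the other fingertip, away from the chest's front strip, until the bolt is fully drawn back. Then let go so that the catch springs fully up and locks the bolt open. Nothing needs to be gripped or lifted: leave the padlock, the spray bottle and the jar where they stand.

Things in the scene. Friction and masses are not known exactly. Their poses are not given: they have to be found in the camera images.
- chest: Fixed steel chest 300 (x) x 360 (y) x 130 mm high: grey, dark blue lid, grey front strip. Origin: centre of its underside, on the bench. Chest x runs from the front strip (x -152 to -114 mm) to the hinges at the back, y to the left seen from the front, z up. Turned up to 0.5 rad. On its top face (z = 130 mm): the catch on the right (y negative), the bolt on the left.
- bolt (a joint): Travel (m) of the steel slide bolt along chest +x: 0 to 0.0015 = shot into the front strip, 0.040 = fully drawn back on its stop. About 2.5 N friction; stays where left. Ribs on it, 13.3 mm apart, are blocked by the catch's tooth (2 mm play) unless the catch is at least 5 mm down; at 0.040 the tooth has a gap to rise into.
- bolt_bar (a point): On top of the bolt's bar, under the tab, moving with it: the bar is 16 mm wide, 255 mm long along chest x, its top 13 mm above the lid (ribs 15 mm). Steel guide staples over it, 19 mm above the lid, stand at chest x = -132, -97 and +85 mm, y 4 to 38 mm; between the last two only the tab stands higher than 15 mm on the bolt's side.
- push_tab (a point): Middle of the top edge of the front face (the one to push, along chest +x) of the bolt's yellow upright tab; moves with the bolt. Tab: 8 mm thick (behind this point), 36 mm wide along chest y (centred here), top 50 mm above the lid. Bolt shot: at chest (-20, 32, 180) mm. In front of it lies only the low bar. Axes as the chest.
- catch (a joint): Downward travel (m) of the red spring catch: 0 = up, 0.008 = fully down on its stop. The spring needs about 3 N to start and 6.5 N at the stop; it rises by itself when let go.
- catch_pad (a point): Centre of the top of the red catch, a flat bar 120 mm long (chest x), 32 mm wide (chest y); moves with it. Up: 32 mm above the lid, at chest (-10, -34, 162) mm; fully down: 24 mm above the lid. Catch and tab middles are 66 mm apart along chest y, with a clear gap of 32 mm. A fingertip can slide along the catch while holding it down. Axes as the chest.
- padlock_mid (a point): Middle of the brass body (40 x 46 x 18 mm, steel shackle 32 mm beyond) of a loose padlock lying on the lid to the right of the catch, about 105 mm from the catch's centre line. To be left alone.
- sprayer_mid (a point): Middle height (110 mm up) of a green spray bottle with a white head, 74 mm across, 219 mm high, standing loose on the bench to the left of the chest. To be left alone.
- jar_mid (a point): Middle (50 mm up) of a white jar with a black lid, 72 mm across, 100 mm high, standing loose on the bench to the right of the chest. To be left alone.

How it is judged:
By the outcome, as a careful person would: the job done as asked, in the order asked, and still so for the second after the job is handed in, with the robot touching nothing.
It also fails if it takes over 32 s, if anything falls off the work surface, if the arm or the gripper's body presses on something with over 40 N, if the wrist force passes 120 N, or if a joint passes its speed limit or range.

ROBOT

A 7-joint arm with a two-finger parallel gripper is mounted at the origin on the work surface. World frame = base frame: x ahead of the robot, y to its left, z up, the work surface at z = 0. Lengths are in m, angles in rad, forces in N, time in s.
With the tool pointing down it reaches from about 0.425 to 1.025 m from the base axis. Payload 3.6 kg.
Tool frame: the origin (TCP) lies on the front face of the gripper's body, between the roots of the fingers; the fingertips stand 73 mm ahead of it and the grasp point (between the pads) lies 54 mm ahead of it; z points along the fingers, y is the direction in which the jaws open and shut (so a half turn about z gives the same grasp; the last joint's range is limited). The gripper opens to 85 mm and grips with 20 to 120 N. Pads are 22 mm wide; open, the fingers measure 114 mm over their backs; the gripper's body (76 mm by 85 mm) begins 54 mm behind the grasp point. The pads swing forward as they close: fully open they stand 13 mm farther back than shut.
Start: joints at [1.121, 0.591, 0.048, 1.609, -0.033, 0.943, -0.034], TCP at [0.253, -0.679, 0.304] pointing down, gripper open.
Joint ranges: [-2.69, 2.69], [-0.47, 2.24], [-1.27, 1.36], [0.19, 2.51], [-1.53, 4.68], [0.08, 2.07], [-3.09, 3.09]. Speed limits (rad/s): [2.57, 2.57, 3.14, 3.14, 3.14, 3.14, 3.14].

INTERFACE

Orientations are given as a unit quaternion [x, y, z, w].
In Python, from bench import status, viewer, order gives the robot as it stands.
- The arm moves only by the tool carry_out, never from a script. Its argument "targets" is a list that holds one entry, the list of rows, each a list of 7 numbers: the opening, from 0 (shut) to 1 (fully open), then the shift along the world's x, y, z in m, then the turn, a rotation vector about the world's x, y, z in degrees. In form: [[[jaw, dx, dy, dz, rx, ry, rz], ...]]. A call has exactly 8 rows; each row is the pose to reach, as a shift and turn from the pose commanded when the call began; what a row does not reach only later rows make up. A row lasts 1/12 s, in which the tool goes at most 41.7 mm and 7.16 degrees, less where a joint would pass 70% of its speed; a pose out of reach is approached as far as the arm can. A call with a gripper value outside its range is refused whole. The fingers move at their own pace and stop on an object; "newtons" is the grip in N (left out, the last holds). Time passes only in rows, so rows that repeat a pose let the fingers close, or fill a call up. It gives the time, the measured TCP pose, the force and the opening at its end, in the units of the state.
- status.state(): the state, without advancing time (a new reading comes with each control period).
- viewer.camera(name): name is "side" or "top" or "wrist"; returns the picture (480x640x3 uint8, red, green, blue); there is no depth.
- viewer.get_calibration(name): a dict with "fovy" (degrees; the focal length in pixels is half the picture's height over the tangent of half this angle, whatever the lens; pixels are square), "cx", "cy" (the principal point, pixels), "R" (3x3) and "t" (3): a world point X has camera coordinates R X + t; the wrist camera has in their place "T_tool_cam" (4x4, takes a point from camera to tool coordinates, whose origin is the TCP and whose axes are the flange's). Camera axes: x right, y down, z forward; pixel columns grow to the right and rows downward; lengths in m; the calibration is good to about 2 mm. The wrist camera is an equidistant fisheye: a pixel r from the principal point sees the ray r / f radians off the axis. A picture is of the moment at which its call begins: read the wrist's pose just before it. get_calibration takes no time and is no camera call.
- order.sign_off(): hands the job in, once; it reports no verdict.
The state is a dict: "t": time; "joint_pos": joint angles; "qd": joint speeds; "effort": joint torques, N m; "position": TCP position; "tcp_rot": TCP orientation; "ft_force": force on the tool from outside, world axes, zero at the start; "torque": the same for the moment, N m; "grip_width": finger opening in m.
Only numpy, scipy, OpenCV 4.12 (cv2) and the standard library are available. Lean on these libraries where they do the work, as an engineer would, in place of code of your own. Each camera call takes 0.05 s, during which the arm holds its last target.

## Working session

There is one attempt and no reset: what is moved stays moved. The work goes in short steps, Python scripts to look and compute and a tool call to move; the robot and the scene stay as the last step left them, time stands still between calls to the robot, and variables do not carry over. Pictures are saved under pics/ and viewed, and the job is handed in when it is done.

Besides the shell and the picture viewer there is one more tool, called after "Call:" as name(argument=value, ...), one argument or row to a line, values as JSON. carry_out: Moves the arm, as the interface text tells. Its arguments: {"type":"object","properties":{"targets":{"type":"array"},"newtons":{"type":"number"}},"required":["targets"]}

```bash
mkdir -p pics; ls; python3 - <<'E'
from bench import status, viewer
import cv2
s=status.state()
for k,v in s.items(): print(k,v)
for n in ["side","top"]:
    print(n,viewer.get_calibration(n))
    im=viewer.camera(n); cv2.imwrite(f"pics/{n}0.png",im[:,:,::-1])
print(viewer.get_calibration("wrist"))
E
```

```text
pics
t 0.0
joint_pos [ 1.1204652   0.59215951  0.04828695  1.60984224 -0.0332967   0.94269855
 -0.03369837]
qd [ 0.001597    0.00012756  0.00195236  0.00037255 -0.00172169  0.00053204
 -0.00111571]
effort [ 6.03169556e-04 -5.48701537e+01  1.54630959e+00 -1.98122460e+01
  9.27534333e-03  8.72780249e-03 -5.68990913e-06]
position [ 0.25303357 -0.67869317  0.30270385]
tcp_rot [ 9.84117100e-01  1.77516782e-01 -2.66529462e-04 -1.12031789e-03]
ft_force [-0.30021946  0.47125286 -0.34632743]
torque [ 0.00326107 -0.01110242  0.03054335]
grip_width 0.08528412103746327
side {'fovy': 53.37090500701077, 'cx': 310.09963280527796, 'cy': 237.99995144435746, 'R': array([[ 0.71840695,  0.69561043,  0.00419235],
       [ 0.59331438, -0.60959004, -0.52571669],
       [-0.3631384 ,  0.38016591, -0.85064939]]), 't': array([-0.42610562, -0.22992677,  1.21141299])}
top {'fovy': 49.02000944022937, 'cx': 324.9222092441023, 'cy': 234.0466358731472, 'R': array([[ 0.03241322, -0.9994668 ,  0.00393616],
       [-0.97909767, -0.03254332, -0.20077023],
       [ 0.20079128,  0.00265372, -0.97963045]]), 't': array([0.02540014, 0.58614339, 1.17140516])}
{'fovy': 65.70646984690485, 'cx': 317.8504655295316, 'cy': 234.26227333556355, 'T_tool_cam': array([[-5.17106591e-06, -9.49368993e-01, -3.14163197e-01,
         8.08175897e-02],
       [ 9.99999838e-01, -1.83822962e-04,  5.39034353e-04,
         6.19152972e-04],
       [-5.69492911e-04, -3.14163143e-01,  9.49368840e-01,
        -6.96048872e-02],
       [ 0.00000000e+00,  0.00000000e+00,  0.00000000e+00,
         1.00000000e+00]])}
```

View pics/side0.png

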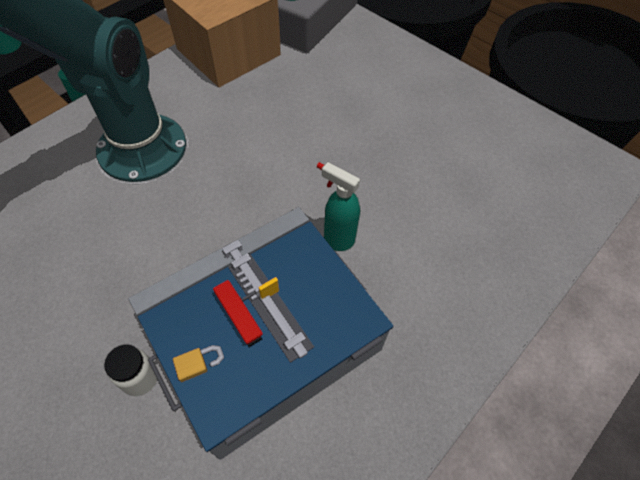

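View pics/top0.png

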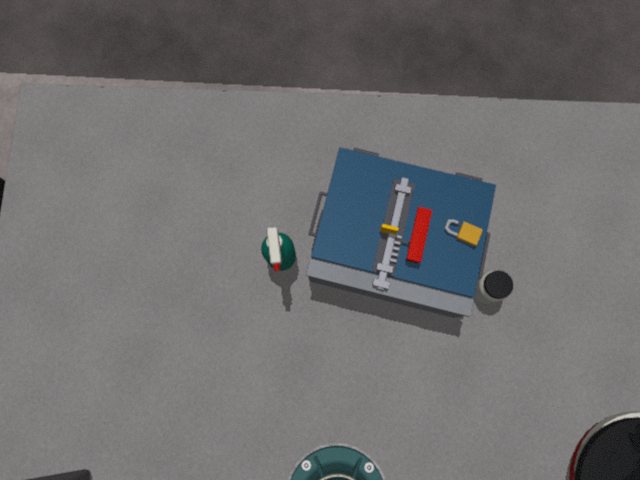

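The side view shows the red catch at about (237,312), the yellow tab at (269,288) and the padlock at (190,364). In the top view the catch is at (419,235) and the tab at (390,229). The bolt is shot, and the chest is turned slightly clockwise.

```bash
cat > h.py <<'E'
import numpy as np, cv2
from bench import viewer, status
def ray(cal,uv):
    f=240/np.tan(np.radians(cal['fovy'])/2)
    d=np.array([(uv[0]-cal['cx'])/f,(uv[1]-cal['cy'])/f,1.]); R=cal['R']
    return -R.T@cal['t'], R.T@d
def onz(n,uv,z):
    c,d=ray(viewer.get_calibration(n),uv); return c+d*(z-c[2])/d[2]
def proj(n,X):
    cal=viewer.get_calibration(n); f=240/np.tan(np.radians(cal['fovy'])/2)
    p=cal['R']@X+cal['t']; return p[:2]/p[2]*f+[cal['cx'],cal['cy']]
def tri(uva,uvb):
    A=np.zeros((3,3));b=np.zeros(3)
    for n,uv in (('side',uva),('top',uvb)):
        c,d=ray(viewer.get_calibration(n),uv); d/=np.linalg.norm(d); P=np.eye(3)-np.outer(d,d); A+=P;b+=P@c
    return np.linalg.solve(A,b)
def big(m):
    cs,_=cv2.findContours(m,cv2.RETR_EXTERNAL,cv2.CHAIN_APPROX_NONE); return sorted(cs,key=cv2.contourArea)[::-1]
E
python3 - <<'E'
from h import *
for n in ('side','top'):
    im=cv2.imread(f'pics/{n}0.png'); h=cv2.cvtColor(im,cv2.COLOR_BGR2HSV)
    red=(((h[...,0]<5)|(h[...,0]>175))&(h[...,1]>200)&(h[...,2]>90)).astype('u1')*255
    blue=((h[...,0]>95)&(h[...,0]<120)&(h[...,1]>120)).astype('u1')*255
    yel=((h[...,0]>15)&(h[...,0]<32)&(h[...,1]>150)).astype('u1')*255
    np.set_printoptions(precision=4,suppress=True)
    c=big(red)[0]; c=max(big(red)[:3],key=cv2.contourArea)
    # top face brightness
    print(n,'red vals',np.unique(h[...,2][red>0],return_counts=True)[0][-3:])
    top=(red>0)&(h[...,2]>200); top=top.astype('u1')*255
    for nm,m in(('red',red),('redtop',top)):
        bs=big(m)
        if not bs: continue
        r=cv2.minAreaRect(bs[0]); print(nm,r)
        w=np.array([onz(n,p,.162)for p in cv2.boxPoints(r)]); print(w[:,:2], w.mean(0), np.linalg.norm(np.diff(w,axis=0),axis=1))
    for b in big(yel)[:2]:
        r=cv2.minAreaRect(b);print('yel',r, onz(n,r[0],.18)); print(cv2.boxPoints(r).tolist())
    b=big(cv2.morphologyEx(blue,cv2.MORPH_CLOSE,np.ones((25,25))))[0]
    q=cv2.approxPolyDP(cv2.convexHull(b),8,True)[:,0]
    w=np.array([onz(n,p,.13)for p in q.astype(float)]);print('lid',q.tolist(),w[:,:2].tolist(),np.linalg.norm(w-np.roll(w,1,0),axis=1))
    x0,y0=((200,230) if n=='side' else (360,160))
    cv2.imwrite(f'pics/{n}0c.png',cv2.resize(im[y0:y0+140,x0:x0+140],None,fx=4,fy=4,interpolation=2))
E
```

```text
side red vals [182 183 184]
red ((237.25282287597656, 311.40447998046875), (64.765869140625, 18.867961883544922), 57.9946174621582)
[[ 0.5131 -0.162 ]
 [ 0.5183 -0.1301]
 [ 0.6351 -0.1568]
 [ 0.6289 -0.1864]] [ 0.5738 -0.1588  0.162 ] [0.0323 0.1198 0.0303]
yel ((189.12069702148438, 364.55169677734375), (24.140392303466797, 29.896949768066406), 68.19859313964844) [ 0.5962 -0.273   0.18  ]
[[170.75863647460938, 358.8965148925781], [198.51724243164062, 347.7930603027344], [207.48275756835938, 370.2068786621094], [179.72415161132812, 381.3103332519531]]
yel ((269.21539306640625, 287.8769226074219), (13.395750999450684, 22.326251983642578), 60.2551155090332) [ 0.5896 -0.0969  0.18  ]
[[256.1999816894531, 287.5999755859375], [275.5846252441406, 276.5230712890625], [282.2308044433594, 288.15386962890625], [262.8461608886719, 299.23077392578125]]
lid [[310, 222], [392, 326], [206, 450], [138, 316]] [[0.5230284316060743, 0.07132961103356261], [0.774690002956797, 0.015200779394495822], [0.6978336835945808, -0.33464392406937815], [0.44498977247059057, -0.27941331760658916]] [0.3593 0.2578 0.35
[... 415 characters left out ...]
8125, 237.3711395263672], [463.05157470703125, 221.13401794433594], [482.44329833984375, 229.75257873535156], [475.226806640625, 245.9897003173828]]
yel ((389.0000305175781, 229.00003051757812), (16.97749137878418, 7.761139392852783), 14.03624439239502) [ 0.5756 -0.0905  0.18  ]
[[379.8235778808594, 230.70591735839844], [381.7059020996094, 223.17649841308594], [398.1764831542969, 227.2941436767578], [396.2941589355469, 234.8235626220703]]
lid [[340, 148], [494, 185], [473, 296], [312, 256]] [[0.7716338928930593, 0.016586853241645945], [0.6955878282911447, -0.3316514726472789], [0.4450966747727255, -0.27844435064796913], [0.5207044617480111, 0.07102896786536297]] [0.2568 0.3564 0.2561 0.3576]
```

View pics/side0c.png

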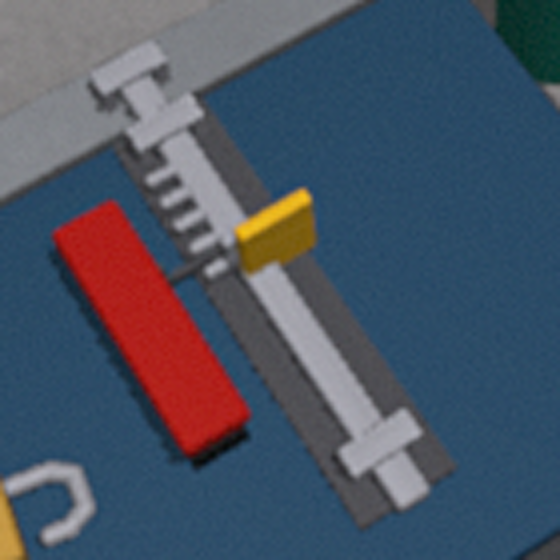

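View pics/top0c.png

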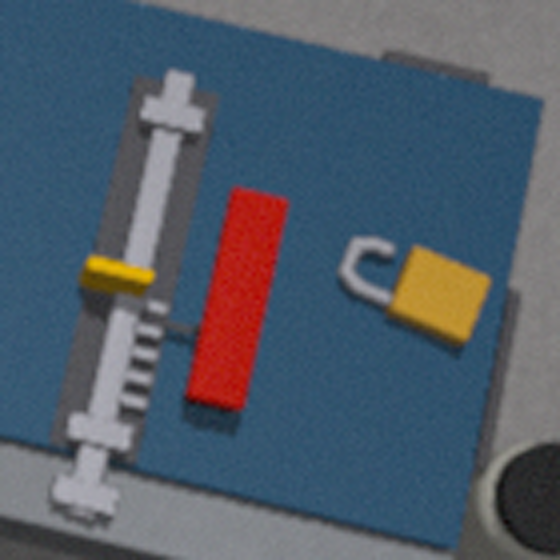

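Call:
carry_out(
  targets=[
    [[0.61, 0.01, 0.02, 0.01, 0, 0, -3], [0.61, 0.028, 0.054, 0.02, 0, 0, -8], [0.61, 0.046, 0.088, 0.02, 0, 0, -13], [0.61, 0.064, 0.122, 0.02, 0, 0, -18], [0.61, 0.082, 0.156, 0.02, 0, 0, -23], [0.61, 0.1, 0.19, 0.02, 0, 0, -28], [0.61, 0.118, 0.224, 0.02, 0, 0, -33], [0.61, 0.136, 0.258, 0.02, 0, 0, -33]],
  ],
)

```text
t: 0.77
position: [0.3897, -0.4193, 0.3235]
tcp_rot: [0.994, -0.111, -0.0, -0.0]
ft_force: [0.6, 0.6, -0.6]
grip_width: 0.052
```

Call:
carry_out(
  targets=[
    [[0.61, 0.018, 0.034, 0, 0, 0, 0], [0.61, 0.036, 0.068, 0, 0, 0, 0], [0.61, 0.054, 0.102, 0, 0, 0, 0], [0.61, 0.072, 0.136, 0, 0, 0, 0], [0.61, 0.09, 0.17, 0, 0, 0, 0], [0.61, 0.108, 0.204, 0, 0, 0, 0], [0.61, 0.126, 0.238, 0, 0, 0, 0], [0.61, 0.136, 0.258, 0, 0, 0, 0]],
  ],
)

```text
t: 1.43
position: [0.5271, -0.1583, 0.3237]
tcp_rot: [0.994, -0.107, 0.0, -0.001]
ft_force: [-0.0, 0.5, -0.2]
grip_width: 0.0523
```

Call:
carry_out(
  targets=[
    [[0.61, 0.012, 0.02, 0, 0, 0, 0], [0.61, 0.023, 0.039, 0, 0, 0, 0], [0.61, 0.023, 0.039, -0.02, 0, 0, 0], [0.61, 0.023, 0.039, -0.04, 0, 0, 0], [0.61, 0.023, 0.039, -0.055, 0, 0, 0], [0.61, 0.023, 0.039, -0.068, 0, 0, 0], [0.61, 0.023, 0.039, -0.068, 0, 0, 0], [0.61, 0.023, 0.039, -0.068, 0, 0, 0]],
  ],
)

```text
t: 2.1
position: [0.5477, -0.1242, 0.2552]
tcp_rot: [0.994, -0.109, -0.001, -0.0]
ft_force: [0.4, -0.7, 0.5]
grip_width: 0.0521
```

```bash
python3 - <<'E'
from h import *
s=status.state(); print(s['position'],s['tcp_rot'],s['ft_force'],s['grip_width'])
w=viewer.camera('wrist'); cv2.imwrite('pics/w1.png',w[:,:,::-1])
a=viewer.camera('side'); cv2.imwrite('pics/s1.png',cv2.resize(a[150:400,120:440,::-1],None,fx=2.4,fy=2.4,interpolation=2))
E
```

```text
[ 0.54766357 -0.12421443  0.25520132] [ 9.94008409e-01 -1.09297609e-01 -1.14668343e-03 -2.81679437e-05] [ 0.42510355 -0.67242553  0.47477453] 0.05205106221112679
```

View pics/w1.png

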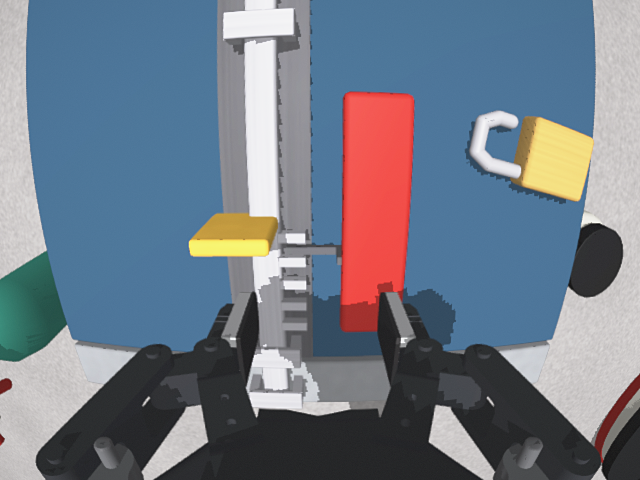

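View pics/s1.png

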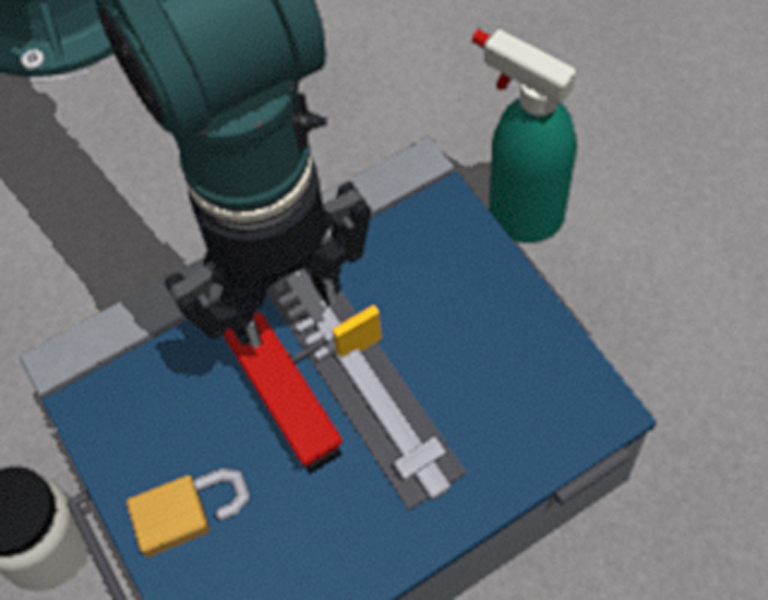

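```bash
cat >> h.py <<'E'
from scipy.spatial.transform import Rotation as Ro
def wray(uv,s):
    cal=viewer.get_calibration('wrist'); f=240/np.tan(np.radians(cal['fovy'])/2)
    v=np.array([uv[0]-cal['cx'],uv[1]-cal['cy']]); r=np.linalg.norm(v); th=r/f
    d=np.r_[v/r*np.sin(th),np.cos(th)]; T=cal['T_tool_cam']; R=Ro.from_quat(s['tcp_rot']).as_matrix()
    return R@T[:3,3]+s['position'], R@T[:3,:3]@d
def wz(uv,s,z):
    c,d=wray(uv,s); return c+d*(z-c[2])/d[2]
O=np.array([.5885,-.1263]); th=-.217
def chest(X):
    d=np.array(X)[:2]-O; c,s=np.cos(th),np.sin(th); return np.array([c*d[0]+s*d[1],-s*d[0]+c*d[1]])*1000
E
python3 - <<'E'
from h import *
np.set_printoptions(precision=4,suppress=True)
s=dict(position=np.array([ 0.54766357,-0.12421443,0.25520132]),tcp_rot=[ 9.94008409e-01,-1.09297609e-01,-1.14668343e-03,-2.81679437e-05])
print('tcp',chest(s['position']))
for nm,uv,z in [('tab L bot?',(190,241),.18),('tab R',(274,238),.18),('tabback L',(213,214),.18),('tabback R',(277,217),.18),('red far L',(344,93),.162),('red far R',(414,95),.162),('red near R',(403,331),.162),('red nearL',(341,330),.162),('lfinger tip',(247,293),.19),('rfinger tip',(390,293),.19),('rbar',(263,0),.143)]:
    X=wz(uv,s,z); print(nm,X,chest(X))
w=cv2.imread('pics/w1.png'); cv2.imwrite('pics/w1c.png',cv2.resize(w[180:380,160:440],None,fx=2.8,fy=2.8,interpolation=2))
E
```

```text
tcp [-40.3277  -6.7555]
tab L bot? [ 0.5888 -0.0777  0.18  ] [-10.1307  47.5501]
tab R [ 0.5822 -0.1139  0.18  ] [-8.7856 10.7209]
tabback L [ 0.5979 -0.0915  0.18  ] [ 1.7409 35.9836]
tabback R [ 0.5907 -0.1174  0.18  ] [0.2238 9.1487]
red far L [ 0.6339 -0.1555  0.162 ] [ 50.587  -18.7418]
red far R [ 0.6275 -0.1857  0.162 ] [ 50.9078 -49.5832]
red near R [ 0.5116 -0.1629  0.162 ] [-67.1739 -52.2933]
red nearL [ 0.5204 -0.131   0.162 ] [-65.4785 -19.2881]
lfinger tip [ 0.5646 -0.0987  0.19  ] [-29.3044  21.8202]
rfinger tip [ 0.5518 -0.1562  0.19  ] [-29.4462 -37.1038]
rbar [ 0.69   -0.1294  0.143 ] [99.8127 18.8538]
```

View pics/w1c.png

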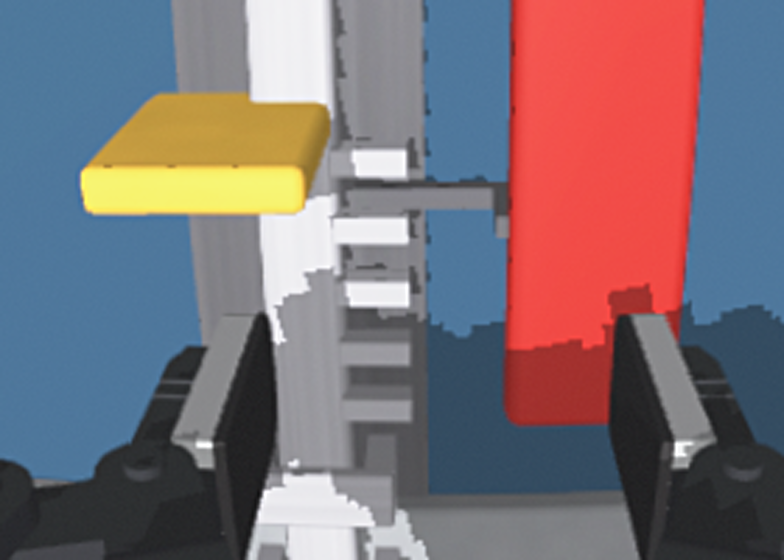

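Call:
carry_out(
  targets=[
    [[0.61, 0.001, 0.006, 0, 0, 0, 0], [0.61, 0.001, 0.006, -0.006, 0, 0, 0], [0.61, 0.001, 0.006, -0.012, 0, 0, 0], [0.61, 0.001, 0.006, -0.018, 0, 0, 0], [0.61, 0.001, 0.006, -0.021, 0, 0, 0], [0.61, 0.001, 0.006, -0.023, 0, 0, 0], [0.61, 0.001, 0.006, -0.023, 0, 0, 0], [0.61, 0.001, 0.006, -0.023, 0, 0, 0]],
  ],
)

```text
t: 2.87
position: [0.5492, -0.1185, 0.2327]
tcp_rot: [0.994, -0.109, -0.0, 0.0]
ft_force: [0.6, -0.0, -0.6]
grip_width: 0.0521
```

```bash
python3 - <<'E'
from h import *
np.set_printoptions(precision=4,suppress=True)
s=status.state(); print(s['position'],s['tcp_rot'],s['ft_force'],s['grip_width'],chest(s['position']))
w=viewer.camera('wrist'); cv2.imwrite('pics/w2.png',w[:,:,::-1])
cv2.imwrite('pics/w2c.png',cv2.resize(w[180:380,160:440,::-1],None,fx=2.8,fy=2.8,interpolation=2))
s=dict(position=np.array([ 0.54766357,-0.12421443,0.25520132]),tcp_rot=[ 9.94008409e-01,-1.09297609e-01,-1.14668343e-03,-2.81679437e-05])
print('tab',chest(wz((230,256),s,.18)))
E
```

```text
[ 0.5492 -0.1185  0.2327] [ 0.994  -0.1095 -0.0002  0.    ] [ 0.6173 -0.0053 -0.604 ] 0.05211404363583343 [-40.0774  -0.8439]
tab [-16.8969  30.1125]
```

View pics/w2c.png

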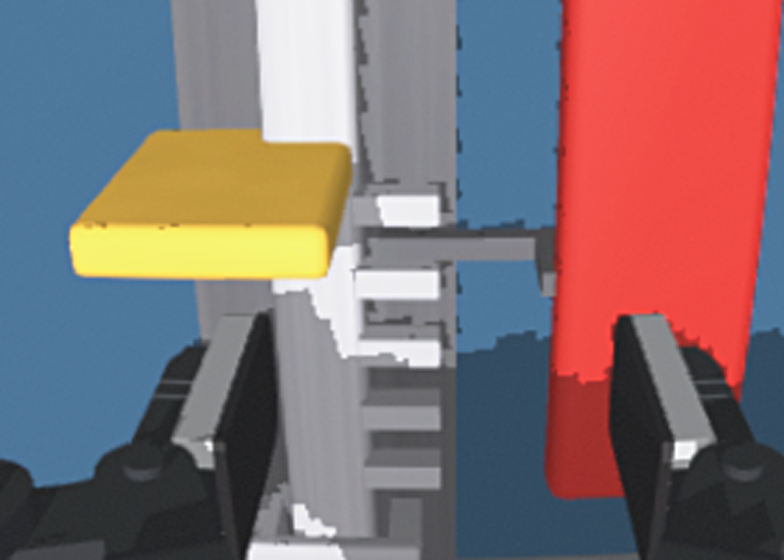

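Call:
carry_out(
  targets=[
    [[0.61, 0, 0, -0.002, 0, 0, 0], [0.61, 0, 0, -0.004, 0, 0, 0], [0.61, 0, 0, -0.005, 0, 0, 0], [0.61, 0, 0, -0.006, 0, 0, 0], [0.61, 0, 0, -0.007, 0, 0, 0], [0.61, 0, 0, -0.008, 0, 0, 0], [0.61, 0, 0, -0.008, 0, 0, 0], [0.61, 0, 0, -0.008, 0, 0, 0]],
  ],
)

```text
t: 3.58
position: [0.5496, -0.1185, 0.2252]
tcp_rot: [0.994, -0.109, 0.0, 0.0]
ft_force: [-0.4, -0.5, 4.7]
grip_width: 0.0521
```

Call:
carry_out(
  targets=[
    [[0.61, 0, 0, -0.001, 0, 0, 0], [0.61, 0, 0, -0.002, 0, 0, 0], [0.61, 0, 0, -0.003, 0, 0, 0], [0.61, 0, 0, -0.004, 0, 0, 0], [0.61, 0, 0, -0.005, 0, 0, 0], [0.61, 0, 0, -0.005, 0, 0, 0], [0.61, 0, 0, -0.005, 0, 0, 0], [0.61, 0, 0, -0.005, 0, 0, 0]],
  ],
)

```text
t: 4.25
position: [0.5497, -0.1187, 0.2229]
tcp_rot: [0.994, -0.11, 0.001, 0.0]
ft_force: [-5.3, 1.4, 24.8]
grip_width: 0.052
```

Call:
carry_out(
  targets=[
    [[0.61, 0, 0, 0.001, 0, 0, 0], [0.61, 0, 0, 0.001, 0, 0, 0], [0.61, 0.001, 0, 0.001, 0, 0, 0], [0.61, 0.002, 0, 0.001, 0, 0, 0], [0.61, 0.002, 0, 0.001, 0, 0, 0], [0.61, 0.002, 0, 0.001, 0, 0, 0], [0.61, 0.002, 0, 0.001, 0, 0, 0], [0.61, 0.002, 0, 0.001, 0, 0, 0]],
  ],
)

```text
t: 4.92
position: [0.55, -0.1187, 0.223]
tcp_rot: [0.994, -0.11, -0.001, 0.0]
ft_force: [-6.4, 0.9, 21.2]
grip_width: 0.0526
```

```bash
python3 - <<'E'
from h import *
np.set_printoptions(precision=4,suppress=True)
s=status.state(); print(s['position'],s['tcp_rot'],s['ft_force'],s['torque'],s['grip_width'],chest(s['position']))
w=viewer.camera('wrist'); cv2.imwrite('pics/w3.png',w[:,:,::-1])
cv2.imwrite('pics/w3c.png',cv2.resize(w[180:380,160:440,::-1],None,fx=2.8,fy=2.8,interpolation=2))
a=viewer.camera('side'); cv2.imwrite('pics/s3.png',cv2.resize(a[230:370,180:340,::-1],None,fx=4,fy=4,interpolation=2))
E
```

```text
[ 0.55   -0.1187  0.223 ] [ 0.9939 -0.1099 -0.0013  0.    ] [-6.3735  0.9386 21.1726] [-0.3535  1.5688 -0.1674] 0.05258285245933813 [-39.2152  -0.827 ]
```

View pics/w3c.png

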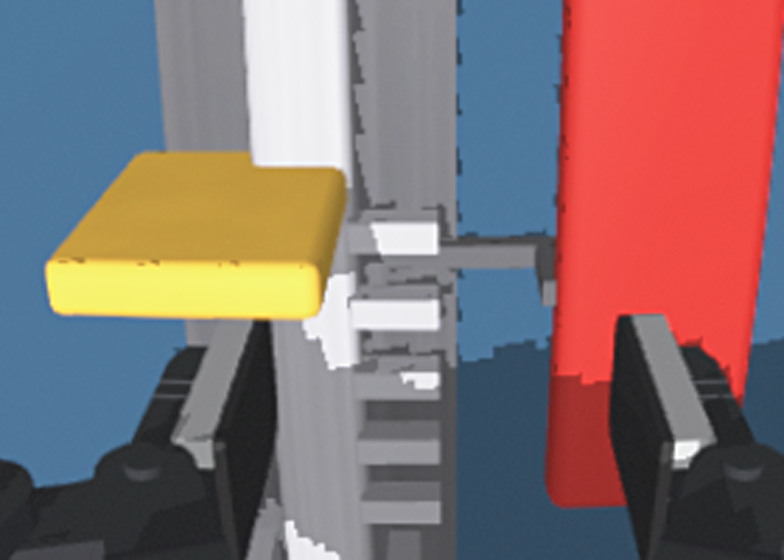

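View pics/s3.png

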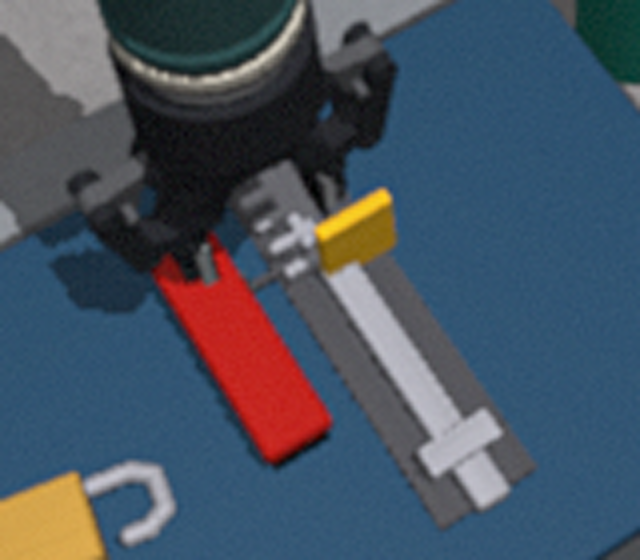

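Call:
carry_out(
  targets=[
    [[0.61, 0.002, 0, 0, 0, 0, 0], [0.61, 0.0039, -0.0009, 0, 0, 0, 0], [0.61, 0.0059, -0.0013, 0, 0, 0, 0], [0.61, 0.0078, -0.0017, 0, 0, 0, 0], [0.61, 0.0098, -0.0022, 0, 0, 0, 0], [0.61, 0.0117, -0.0026, 0, 0, 0, 0], [0.61, 0.0137, -0.003, 0, 0, 0, 0], [0.61, 0.0156, -0.0034, 0, 0, 0, 0]],
  ],
)

```text
t: 5.68
position: [0.5532, -0.1197, 0.2225]
tcp_rot: [0.994, -0.112, -0.018, -0.002]
ft_force: [-31.4, 8.8, 50.4]
grip_width: 0.0521
```

```bash
python3 - <<'E'
from h import *
np.set_printoptions(precision=4,suppress=True)
s=status.state(); print(s['position'],s['tcp_rot'],s['ft_force'],s['torque'],s['grip_width'],chest(s['position']))
w=viewer.camera('wrist'); cv2.imwrite('pics/w4.png',w[:,:,::-1])
cv2.imwrite('pics/w4c.png',cv2.resize(w[180:380,160:440,::-1],None,fx=2.8,fy=2.8,interpolation=2))
a=viewer.camera('side'); cv2.imwrite('pics/s4.png',cv2.resize(a[230:370,180:340,::-1],None,fx=4,fy=4,interpolation=2))
E
```

```text
[ 0.5532 -0.1197  0.2225] [ 0.9936 -0.1119 -0.0175 -0.0019] [-31.3547   8.7784  50.4362] [ 0.4942  7.3138 -0.8992] 0.05210024087149458 [-35.8853  -1.1778]
```

View pics/w4c.png

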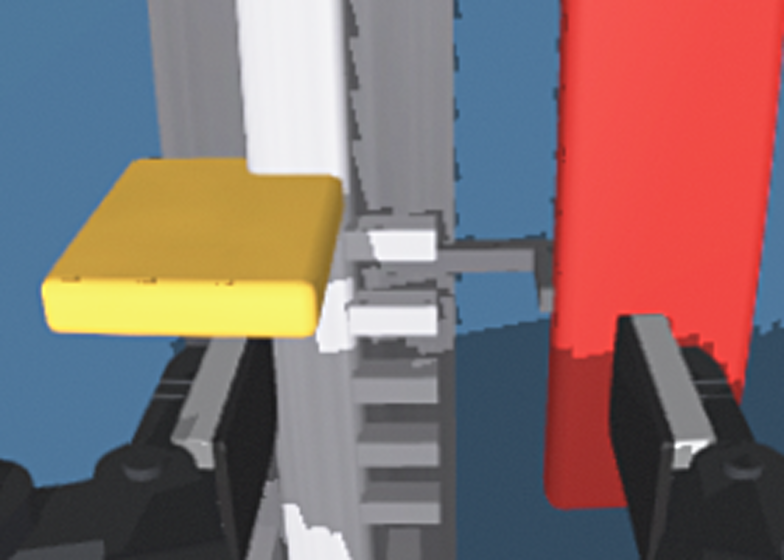

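View pics/s4.png

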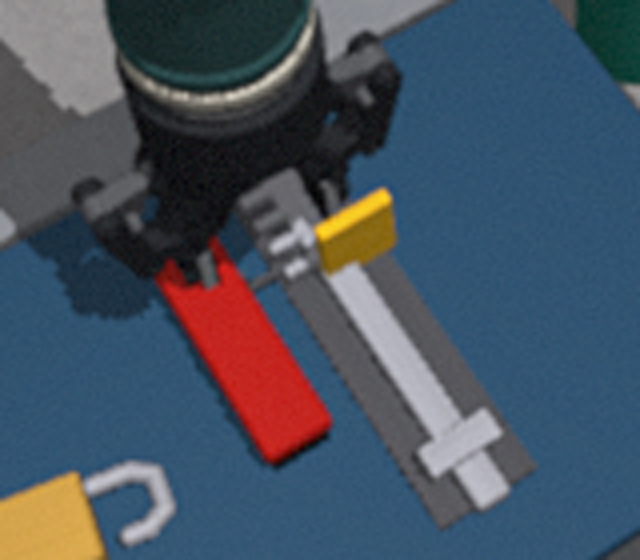

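Call:
carry_out(
  targets=[
    [[0.61, -0.004, 0.001, 0.0, 0, 0, 0], [0.61, -0.008, 0.002, 0.0, 0, 0, 0], [0.61, -0.012, 0.003, 0.0005, 0, 0, 0], [0.61, -0.012, 0.003, 0.001, 0, 0, 0], [0.61, -0.012, 0.003, 0.0015, 0, 0, 0], [0.61, -0.012, 0.003, 0.0015, 0, 0, 0], [0.61, -0.012, 0.003, 0.0015, 0, 0, 0], [0.61, -0.012, 0.003, 0.0015, 0, 0, 0]],
  ],
)

```text
t: 6.45
position: [0.5507, -0.1187, 0.223]
tcp_rot: [0.994, -0.11, -0.005, -0.0]
ft_force: [-9.3, 1.3, 18.2]
grip_width: 0.0522
```

Call:
carry_out(
  targets=[
    [[0.61, 0, 0, 0.0005, 0, 0, 0], [0.61, 0, 0, 0.001, 0, 0, 0], [0.61, 0, 0, 0.0015, 0, 0, 0], [0.61, 0.001, 0, 0.0015, 0, 0, 0], [0.61, 0.002, -0.0005, 0.0015, 0, 0, 0], [0.61, 0.003, -0.0005, 0.0015, 0, 0, 0], [0.61, 0.003, -0.0005, 0.0015, 0, 0, 0], [0.61, 0.003, -0.0005, 0.0015, 0, 0, 0]],
  ],
)

```text
t: 7.12
position: [0.5543, -0.119, 0.2232]
tcp_rot: [0.994, -0.11, -0.004, -0.0]
ft_force: [-6.1, 0.5, 6.8]
grip_width: 0.0519
```

Call:
carry_out(
  targets=[
    [[0.61, 0.001, 0, -0.0002, 0, 0, 0], [0.61, 0.002, -0.0005, -0.0002, 0, 0, 0], [0.61, 0.003, -0.0005, -0.0002, 0, 0, 0], [0.61, 0.004, -0.001, -0.0002, 0, 0, 0], [0.61, 0.005, -0.001, -0.0002, 0, 0, 0], [0.61, 0.006, -0.0015, -0.0002, 0, 0, 0], [0.61, 0.006, -0.0015, -0.0002, 0, 0, 0], [0.61, 0.006, -0.0015, -0.0002, 0, 0, 0]],
  ],
)

```text
t: 7.78
position: [0.5555, -0.1194, 0.223]
tcp_rot: [0.994, -0.111, -0.01, -0.001]
ft_force: [-13.8, 3.8, 19.6]
grip_width: 0.0523
```

```bash
python3 - <<'E'
from h import *
np.set_printoptions(precision=4,suppress=True)
s=status.state(); print(s['position'],s['tcp_rot'],s['ft_force'],s['torque'],s['grip_width'],chest(s['position']))
w=viewer.camera('wrist'); 
cv2.imwrite('pics/w5c.png',cv2.resize(w[180:380,160:440,::-1],None,fx=2.8,fy=2.8,interpolation=2))
E
```

```text
[ 0.5555 -0.1194  0.223 ] [ 0.9938 -0.1107 -0.0105 -0.001 ] [-13.8386   3.7993  19.5631] [ 0.2918  3.3532 -0.4125] 0.05227012033010263 [-33.7324  -0.4075]
```

View pics/w5c.png

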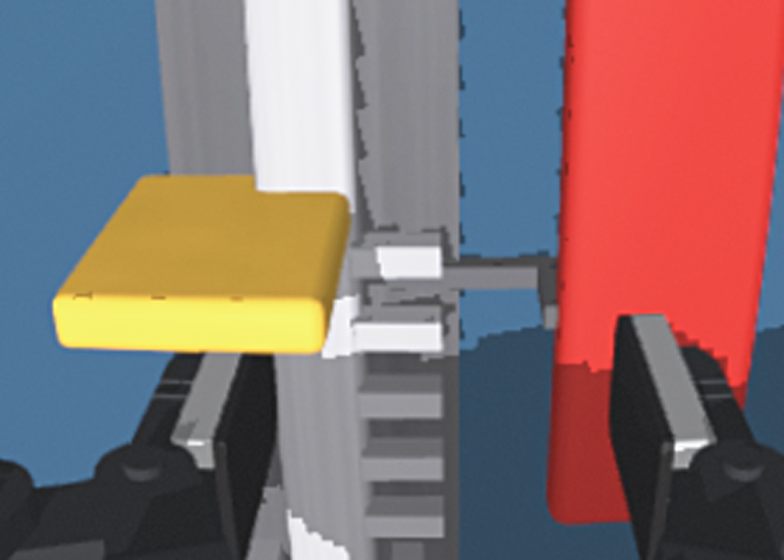

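Call:
carry_out(
  targets=[
    [[0.61, -0.004, 0.001, 0.004, 0, 0, 0], [0.61, -0.004, 0.001, 0.01, 0, 0, 0], [0.61, -0.004, 0.001, 0.015, 0.65, 2.9, 0], [0.61, -0.004, 0.001, 0.015, 1.3, 5.9, 0], [0.61, -0.004, 0.001, 0.015, 1.95, 8.8, 0], [0.61, -0.004, 0.001, 0.015, 2.6, 11.7, 0], [0.61, -0.004, 0.001, 0.015, 3.2, 14.6, 0], [0.61, -0.004, 0.001, 0.015, 3.2, 14.6, 0]],
  ],
)

```text
t: 8.5
position: [0.5615, -0.1197, 0.2379]
tcp_rot: [0.986, -0.108, -0.129, -0.014]
ft_force: [0.5, 0.2, -0.5]
grip_width: 0.052
```

```bash
python3 - <<'E'
from h import *
np.set_printoptions(precision=4,suppress=True)
s=status.state(); print(s['position'],s['tcp_rot'],s['ft_force'],s['torque'],s['grip_width'],chest(s['position']),s['joint_pos'])
R=Ro.from_quat(s['tcp_rot']).as_matrix(); print(R)
for dx in (11,-11):
  for dy in (30,-30):
    p=s['position']+R@np.array([dx,dy,69])/1000; print(dx,dy,chest(p),p[2])
w=viewer.camera('wrist'); 
cv2.imwrite('pics/w6c.png',cv2.resize(w[180:380,160:440,::-1],None,fx=2.8,fy=2.8,interpolation=2))
E
```

```text
[ 0.5615 -0.1197  0.2379] [ 0.9856 -0.1082 -0.1291 -0.0139] [ 0.4858  0.1782 -0.5265] [-0.0643 -0.2842  0.0181] 0.051997881695616144 [-27.7352   0.6065] [ 0.0833  0.5668  0.0803  1.8787 -0.0714  0.9592 -1.5842]
[[ 0.9432 -0.2169 -0.2516]
 [-0.2098 -0.9762  0.0553]
 [-0.2576  0.0006 -0.9663]]
11 30 [-34.9288 -29.425 ] 0.16839823197501902
11 -30 [-34.8288  30.5749] 0.16836068643095986
-11 30 [-56.1865 -29.3861] 0.1740648015240211
-11 -30 [-56.0864  30.6138] 0.1740272559799619
```

View pics/w6c.png

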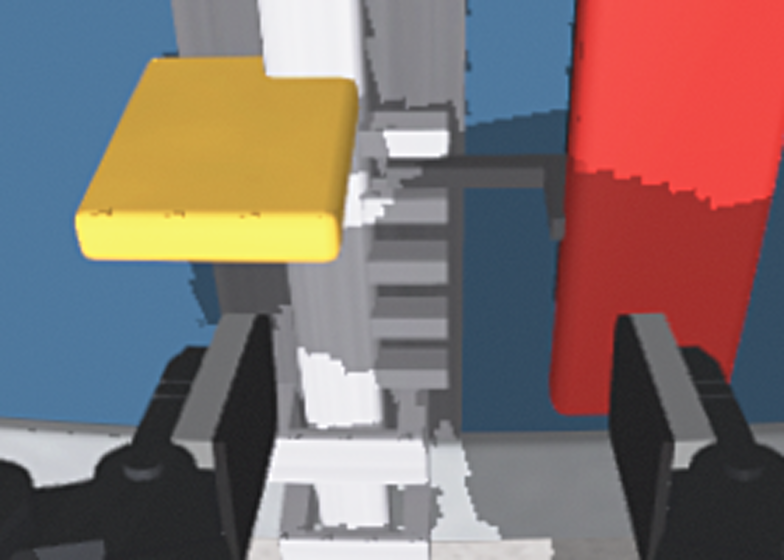

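Call:
carry_out(
  targets=[
    [[0.61, 0, 0, -0.003, 0, 0, 0], [0.61, 0, 0, -0.006, 0, 0, 0], [0.61, 0, 0, -0.009, 0, 0, 0], [0.61, 0, 0, -0.012, 0, 0, 0], [0.61, 0, 0, -0.014, 0, 0, 0], [0.61, 0, 0, -0.016, 0, 0, 0], [0.61, 0, 0, -0.016, 0, 0, 0], [0.61, 0, 0, -0.016, 0, 0, 0]],
  ],
)

```text
t: 9.22
position: [0.5595, -0.1197, 0.2231]
tcp_rot: [0.986, -0.108, -0.13, -0.014]
ft_force: [-0.9, 0.6, 5.3]
grip_width: 0.0521
```

Call:
carry_out(
  targets=[
    [[0.61, 0, 0, -0.0005, 0, 0, 0], [0.61, 0, 0, -0.001, 0, 0, 0], [0.61, 0, 0, -0.0015, 0, 0, 0], [0.61, 0, 0, -0.002, 0, 0, 0], [0.61, 0, 0, -0.002, 0, 0, 0], [0.61, 0, 0, -0.002, 0, 0, 0], [0.61, 0, 0, -0.002, 0, 0, 0], [0.61, 0, 0, -0.002, 0, 0, 0]],
  ],
)

```text
t: 9.88
position: [0.5596, -0.1198, 0.2223]
tcp_rot: [0.985, -0.109, -0.13, -0.014]
ft_force: [-2.0, 0.7, 11.7]
grip_width: 0.0519
```

Call:
carry_out(
  targets=[
    [[0.61, 0.001, 0, 0, 0, 0, 0], [0.61, 0.002, -0.0005, 0, 0, 0, 0], [0.61, 0.003, -0.0005, 0, 0, 0, 0], [0.61, 0.004, -0.001, 0, 0, 0, 0], [0.61, 0.005, -0.001, 0, 0, 0, 0], [0.61, 0.006, -0.0015, 0, 0, 0, 0], [0.61, 0.007, -0.0015, 0, 0, 0, 0], [0.61, 0.007, -0.0015, 0, 0, 0, 0]],
  ],
)

```text
t: 10.55
position: [0.5611, -0.1202, 0.2219]
tcp_rot: [0.984, -0.109, -0.137, -0.015]
ft_force: [-11.3, 3.5, 17.8]
grip_width: 0.052
```

Call:
carry_out(
  targets=[
    [[0.61, 0.001, 0, 0.0002, 0, 0, 0], [0.61, 0.002, -0.0005, 0.0002, 0, 0, 0], [0.61, 0.003, -0.0005, 0.0004, 0, 0, 0], [0.61, 0.004, -0.001, 0.0004, 0, 0, 0], [0.61, 0.005, -0.001, 0.0004, 0, 0, 0], [0.61, 0.006, -0.0015, 0.0004, 0, 0, 0], [0.61, 0.006, -0.0015, 0.0004, 0, 0, 0], [0.61, 0.006, -0.0015, 0.0004, 0, 0, 0]],
  ],
)

```text
t: 11.22
position: [0.5678, -0.1216, 0.2221]
tcp_rot: [0.985, -0.109, -0.136, -0.015]
ft_force: [-8.7, 2.6, 13.9]
grip_width: 0.0518
```

```bash
python3 - <<'E'
from h import *
np.set_printoptions(precision=4,suppress=True)
s=status.state(); print(s['position'],s['tcp_rot'],s['ft_force'],s['torque'],s['grip_width'],chest(s['position']))
R=Ro.from_quat(s['tcp_rot']).as_matrix()
p=s['position']+R@np.array([11,30,69])/1000; print(chest(p),p[2])
w=viewer.camera('wrist'); 
cv2.imwrite('pics/w7c.png',cv2.resize(w[180:380,160:440,::-1],None,fx=2.8,fy=2.8,interpolation=2))
E
```

```text
[ 0.5678 -0.1216  0.2221] [ 0.9846 -0.1092 -0.1361 -0.0147] [-8.7317  2.5925 13.8698] [ 0.338   2.4146 -0.3235] 0.05178343474906057 [-21.1989   0.0951]
[-29.4376 -29.9274] 0.15267777050871348
```

View pics/w7c.png

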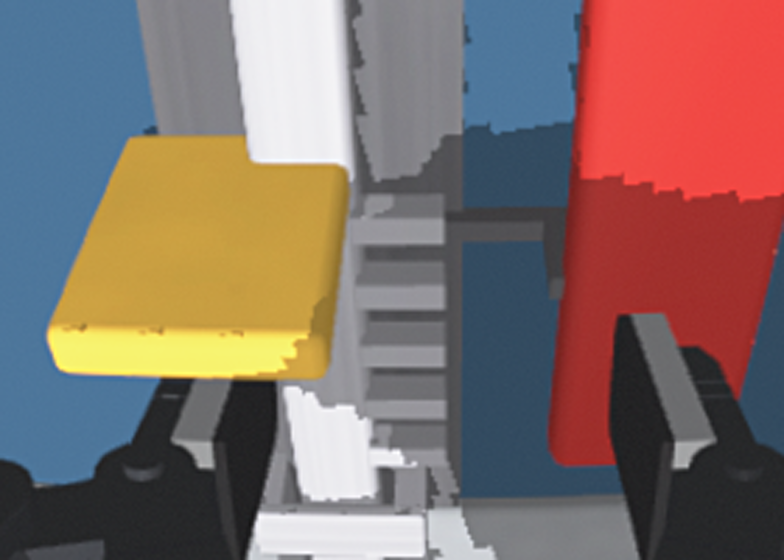

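Call:
carry_out(
  targets=[
    [[0.61, 0.001, 0, 0, 0, 0, 0], [0.61, 0.002, -0.0005, 0, 0, 0, 0], [0.61, 0.003, -0.0005, 0, 0, 0, 0], [0.61, 0.004, -0.001, 0, 0, 0, 0], [0.61, 0.005, -0.001, 0, 0, 0, 0], [0.61, 0.006, -0.0015, 0, 0, 0, 0], [0.61, 0.007, -0.0015, 0, 0, 0, 0], [0.61, 0.008, -0.002, 0, 0, 0, 0]],
  ],
)

```text
t: 11.93
position: [0.5728, -0.1228, 0.2219]
tcp_rot: [0.984, -0.109, -0.14, -0.015]
ft_force: [-12.6, 4.0, 17.7]
grip_width: 0.0522
```

Call:
carry_out(
  targets=[
    [[0.61, 0.001, 0, 0, 0, 0, 0], [0.61, 0.002, -0.0005, 0, 0, 0, 0], [0.61, 0.003, -0.0005, 0, 0, 0, 0], [0.61, 0.004, -0.001, 0, 0, 0, 0], [0.61, 0.005, -0.001, 0, 0, 0, 0], [0.61, 0.006, -0.0015, 0, 0, 0, 0], [0.61, 0.007, -0.0015, 0, 0, 0, 0], [0.61, 0.008, -0.002, 0, 0, 0, 0]],
  ],
)

```text
t: 12.6
position: [0.5812, -0.1247, 0.2219]
tcp_rot: [0.984, -0.109, -0.14, -0.015]
ft_force: [-13.0, 4.9, 16.2]
grip_width: 0.0522
```

```bash
python3 - <<'E'
from h import *
np.set_printoptions(precision=4,suppress=True)
s=status.state(); print(s['position'],s['tcp_rot'],s['ft_force'],s['torque'],s['grip_width'],chest(s['position']))
R=Ro.from_quat(s['tcp_rot']).as_matrix()
p=s['position']+R@np.array([11,30,69])/1000; print(chest(p),p[2])
w=viewer.camera('wrist'); 
cv2.imwrite('pics/w8c.png',cv2.resize(w[180:380,160:440,::-1],None,fx=2.8,fy=2.8,interpolation=2))
E
```

```text
[ 0.5812 -0.1247  0.2219] [ 0.9841 -0.1089 -0.1397 -0.0153] [-12.9606   4.9325  16.1858] [ 0.6304  3.1231 -0.2946] 0.052207087064305886 [-7.4677 -0.0181]
[-16.209  -30.0119] 0.15259242925253247
```

View pics/w8c.png

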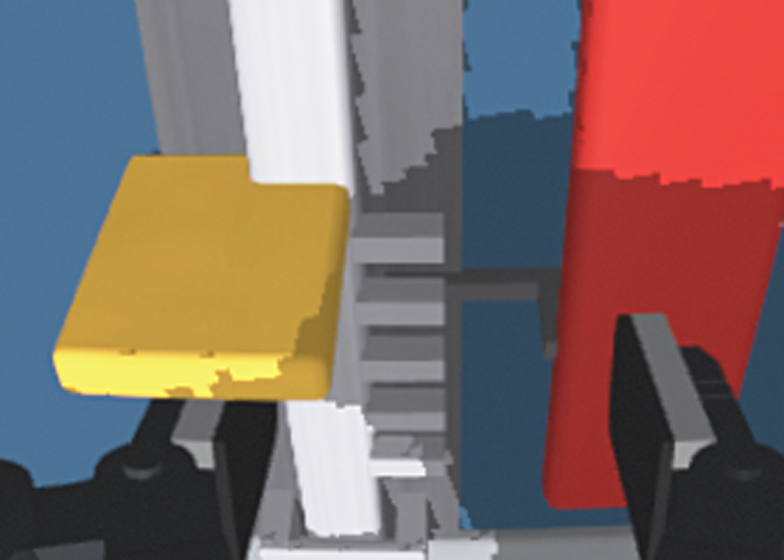

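Call:
carry_out(
  targets=[
    [[0.61, 0.0015, -0.0005, 0, 0, 0, 0], [0.61, 0.003, -0.0005, 0, 0, 0, 0], [0.61, 0.0045, -0.001, 0, 0, 0, 0], [0.61, 0.006, -0.0015, 0, 0, 0, 0], [0.61, 0.0075, -0.0015, 0, 0, 0, 0], [0.61, 0.009, -0.002, 0, 0, 0, 0], [0.61, 0.0105, -0.0025, 0, 0, 0, 0], [0.61, 0.012, -0.0025, 0, 0, 0, 0]],
  ],
)

```text
t: 13.32
position: [0.5941, -0.1275, 0.222]
tcp_rot: [0.984, -0.109, -0.139, -0.015]
ft_force: [-13.4, 4.8, 16.4]
grip_width: 0.0522
```

Call:
carry_out(
  targets=[
    [[0.61, 0.0015, -0.0005, 0, 0, 0, 0], [0.61, 0.003, -0.0005, 0, 0, 0, 0], [0.61, 0.0045, -0.001, 0, 0, 0, 0], [0.61, 0.006, -0.0015, 0, 0, 0, 0], [0.61, 0.0075, -0.0015, 0, 0, 0, 0], [0.61, 0.009, -0.002, 0, 0, 0, 0], [0.61, 0.0105, -0.0025, 0, 0, 0, 0], [0.61, 0.012, -0.0025, 0, 0, 0, 0]],
  ],
)

```text
t: 13.98
position: [0.6063, -0.1301, 0.222]
tcp_rot: [0.984, -0.109, -0.138, -0.015]
ft_force: [-11.3, 4.3, 14.6]
grip_width: 0.0519
```

Call:
carry_out(
  targets=[
    [[0.61, 0.001, 0, 0, 0, 0, 0], [0.61, 0.002, -0.0005, 0, 0, 0, 0], [0.61, 0.003, -0.0005, 0, 0, 0, 0], [0.61, 0.004, -0.001, 0, 0, 0, 0], [0.61, 0.005, -0.001, 0, 0, 0, 0], [0.61, 0.006, -0.0015, 0, 0, 0, 0], [0.61, 0.006, -0.0015, 0, 0, 0, 0], [0.61, 0.006, -0.0015, 0, 0, 0, 0]],
  ],
)

```text
t: 14.65
position: [0.6105, -0.1311, 0.2219]
tcp_rot: [0.984, -0.109, -0.141, -0.015]
ft_force: [-14.8, 5.0, 17.6]
grip_width: 0.0521
```

```bash
python3 - <<'E'
from h import *
np.set_printoptions(precision=4,suppress=True)
s=status.state(); print(s['position'],s['tcp_rot'],s['ft_force'],s['torque'],s['grip_width'],chest(s['position']))
R=Ro.from_quat(s['tcp_rot']).as_matrix()
p=s['position']+R@np.array([11,30,69])/1000; print(chest(p),p[2])
w=viewer.camera('wrist'); 
cv2.imwrite('pics/w9c.png',cv2.resize(w[180:380,160:440,::-1],None,fx=2.8,fy=2.8,interpolation=2))
a=viewer.camera('side'); cv2.imwrite('pics/s9.png',cv2.resize(a[230:370,180:340,::-1],None,fx=4,fy=4,interpolation=2))
E
```

```text
[ 0.6105 -0.1311  0.2219] [ 0.9839 -0.1086 -0.1408 -0.0153] [-14.8015   4.9817  17.6345] [ 0.7035  3.7186 -0.2453] 0.05213638980321827 [22.5646  0.0611]
[ 13.6903 -29.943 ] 0.1525731589153359
```

View pics/w9c.png

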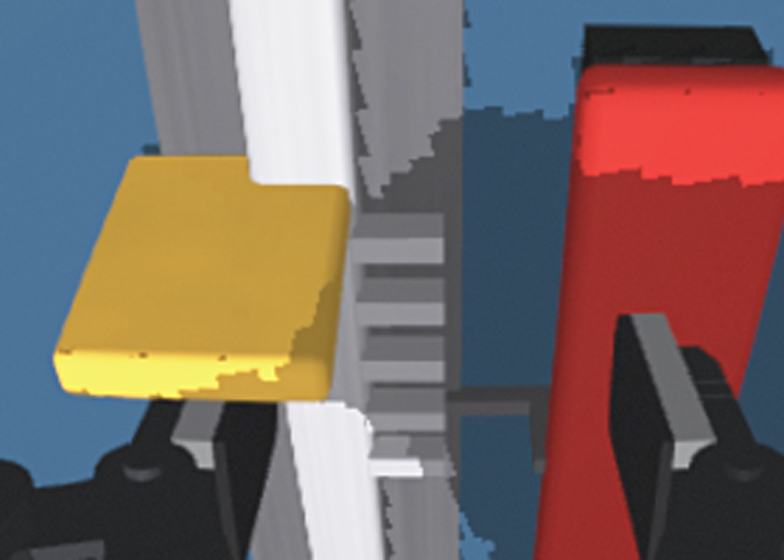

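View pics/s9.png

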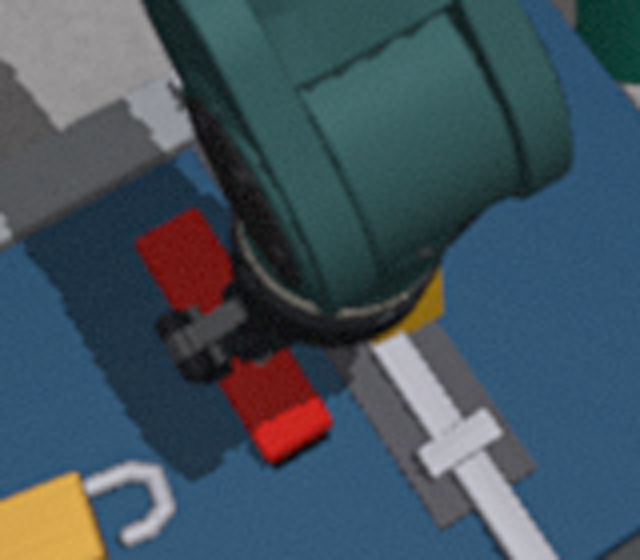

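Call:
carry_out(
  targets=[
    [[0.61, 0.001, 0, 0, 0, 0, 0], [0.61, 0.002, -0.0005, 0, 0, 0, 0], [0.61, 0.003, -0.0005, 0, 0, 0, 0], [0.61, 0.004, -0.001, 0, 0, 0, 0], [0.61, 0.005, -0.001, 0, 0, 0, 0], [0.61, 0.006, -0.0015, 0, 0, 0, 0], [0.61, 0.006, -0.0015, 0, 0, 0, 0], [0.61, 0.006, -0.0015, 0, 0, 0, 0]],
  ],
)

```text
t: 15.42
position: [0.6116, -0.1313, 0.2217]
tcp_rot: [0.983, -0.108, -0.148, -0.016]
ft_force: [-22.5, 7.1, 21.9]
grip_width: 0.0521
```

Call:
carry_out(
  targets=[
    [[0.61, 0.001, 0, 0, 0, 0, 0], [0.61, 0.002, -0.0005, 0, 0, 0, 0], [0.61, 0.003, -0.0005, 0, 0, 0, 0], [0.61, 0.004, -0.001, 0, 0, 0, 0], [0.61, 0.005, -0.001, 0, 0, 0, 0], [0.61, 0.005, -0.001, 0, 0, 0, 0], [0.61, 0.005, -0.001, 0, 0, 0, 0], [0.61, 0.005, -0.001, 0, 0, 0, 0]],
  ],
)

```text
t: 16.08
position: [0.6124, -0.1315, 0.2215]
tcp_rot: [0.982, -0.108, -0.153, -0.017]
ft_force: [-29.7, 8.2, 26.2]
grip_width: 0.0519
```

```bash
python3 - <<'E'
from h import *
np.set_printoptions(precision=4,suppress=True)
s=status.state(); print(s['position'],s['tcp_rot'],s['ft_force'],s['torque'],s['grip_width'],chest(s['position']))
R=Ro.from_quat(s['tcp_rot']).as_matrix()
p=s['position']+R@np.array([11,30,69])/1000; print(chest(p),p[2])
w=viewer.camera('wrist'); 
cv2.imwrite('pics/w10.png',w[:,:,::-1])
cv2.imwrite('pics/w10c.png',cv2.resize(w[180:380,160:440,::-1],None,fx=2.8,fy=2.8,interpolation=2))
for uv in ((160+55/2.8,180+353/2.8),(160+330/2.8,180+353/2.8),(160+60/2.8,180+395/2.8),(160+325/2.8,180+400/2.8)): print('tab',chest(wz(uv,s,.18)))
E
```

```text
[ 0.6124 -0.1315  0.2215] [ 0.9822 -0.1076 -0.1533 -0.0167] [-29.6628   8.1815  26.1932] [1.6799 7.1184 0.0557] 0.05194887688127485 [24.4583  0.0883]
[ 13.8694 -29.9132] 0.1524068309636312
tab [32.0361 47.2501]
tab [33.5405 12.6148]
tab [23.9813 48.7374]
tab [24.9553 13.8898]
```

View pics/w10c.png

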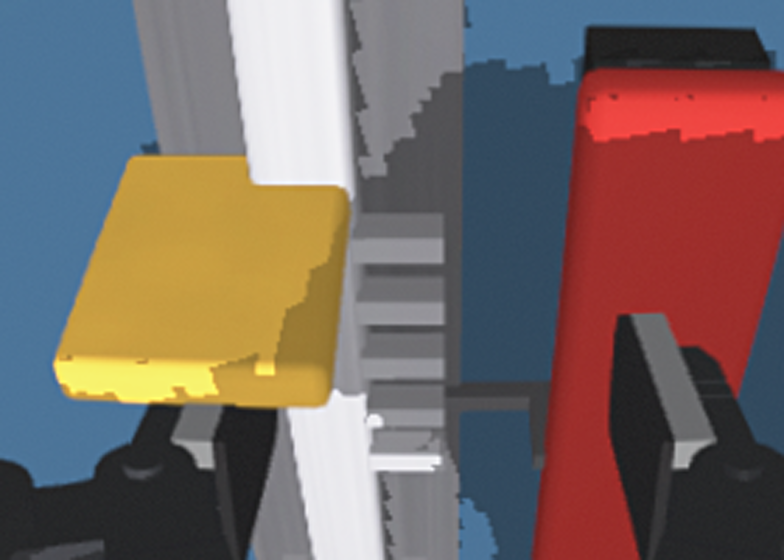

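Call:
carry_out(
  targets=[
    [[0.61, -0.002, 0.0005, 0, 0, 0, 0], [0.61, -0.004, 0.001, 0, 0, 0, 0], [0.61, -0.004, 0.001, 0.002, 0, 0, 0], [0.61, -0.004, 0.001, 0.004, 0, 0, 0], [0.61, -0.004, 0.001, 0.007, 0, 0, 0], [0.61, -0.005, 0.001, 0.011, 0, 0, 0], [0.61, -0.008, 0.002, 0.018, 0, 0, 0], [0.61, -0.012, 0.003, 0.03, 0, 0, 0]],
  ],
)

```text
t: 16.8
position: [0.6146, -0.1321, 0.2484]
tcp_rot: [0.985, -0.108, -0.133, -0.014]
ft_force: [0.5, 0.2, 0.9]
grip_width: 0.052
```

```bash
python3 - <<'E'
from h import *
np.set_printoptions(precision=4,suppress=True)
s=status.state(); print(s['position'],s['tcp_rot'],s['ft_force'],chest(s['position']))
w=viewer.camera('wrist'); 
cv2.imwrite('pics/w11.png',w[:,:,::-1])
E
```

```text
[ 0.6146 -0.1321  0.2484] [ 0.9851 -0.1083 -0.1332 -0.014 ] [0.547  0.2136 0.9369] [26.7247 -0.0778]
```

View pics/w11.png

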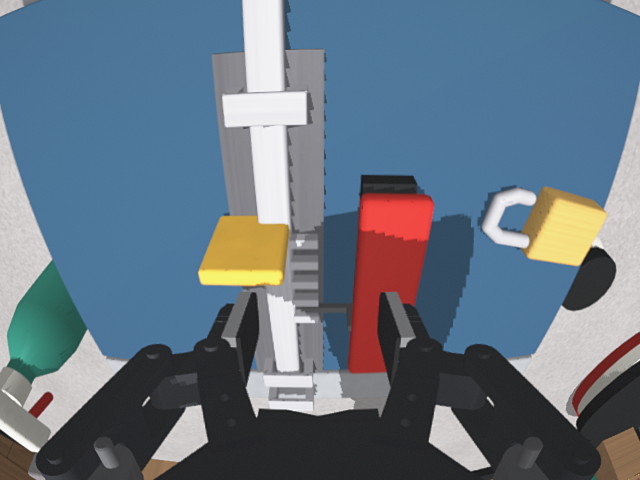

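Call:
carry_out(
  targets=[
    [[0.61, -0.005, 0, 0.03, 0, 0, 0], [0.61, -0.01, 0, 0.06, 0, 0, 0], [0.61, -0.02, 0, 0.09, 0, -3, 0], [0.61, -0.045, 0, 0.12, 0, -6, 0], [0.61, -0.075, 0, 0.13, 0, -9, 0], [0.61, -0.105, 0, 0.13, 0, -12, 0], [0.61, -0.135, 0, 0.13, 0, -14, 0], [0.61, -0.15, 0, 0.13, 0, -14, 0]],
  ],
)

```text
t: 17.52
position: [0.4638, -0.1334, 0.3822]
tcp_rot: [0.994, -0.107, -0.007, -0.027]
ft_force: [-0.5, 0.2, -0.1]
grip_width: 0.0521
```

```bash
python3 - <<'E'
from h import *
np.set_printoptions(precision=4,suppress=True)
s=status.state(); print(s['t'],s['position'],s['ft_force'])
for n in ('side','top'):
    a=viewer.camera(n); cv2.imwrite(f'pics/{n}12.png',a[:,:,::-1])
    im=a[:,:,::-1].copy(); x0,y0=((190,220) if n=='side' else (350,150))
    cv2.imwrite(f'pics/{n}12c.png',cv2.resize(im[y0:y0+150,x0:x0+150],None,fx=4,fy=4,interpolation=2))
    h=cv2.cvtColor(im,cv2.COLOR_BGR2HSV)
    red=(((h[...,0]<5)|(h[...,0]>175))&(h[...,1]>200)&(h[...,2]>90)).astype('u1')*255
    yel=((h[...,0]>15)&(h[...,0]<32)&(h[...,1]>150)).astype('u1')*255
    r=cv2.minAreaRect(big(red)[0]); print(n,'red',r,chest(onz(n,r[0],.162)))
    for b in big(yel)[:2]:
        r=cv2.minAreaRect(b); print('yel',r,chest(onz(n,r[0],.18)))
    for X in ((-17,32,.18),(21.5,32,.18)):
        pass
E
```

```text
17.5167 [ 0.4638 -0.1334  0.3822] [-0.4834  0.2398 -0.1017]
side red ((237.16761779785156, 311.6205749511719), (64.73184204101562, 18.79064178466797), 57.52880859375) [ -5.1244 -35.3037]
yel ((189.12069702148438, 364.55169677734375), (24.140392303466797, 29.896949768066406), 68.19859313964844) [  39.0804 -141.6418]
yel ((280.74615478515625, 305.4307861328125), (12.899611473083496, 23.69063377380371), 60.2551155090332) [32.8348 28.4253]
top red ((419.0420837402344, 233.3173828125), (13.716429710388184, 50.66834259033203), 12.994616508483887) [ -9.2477 -33.5199]
yel ((392.85943603515625, 211.95675659179688), (16.90993881225586, 8.52849006652832), 17.102725982666016) [17.8393 32.5503]
```

View pics/side12c.png

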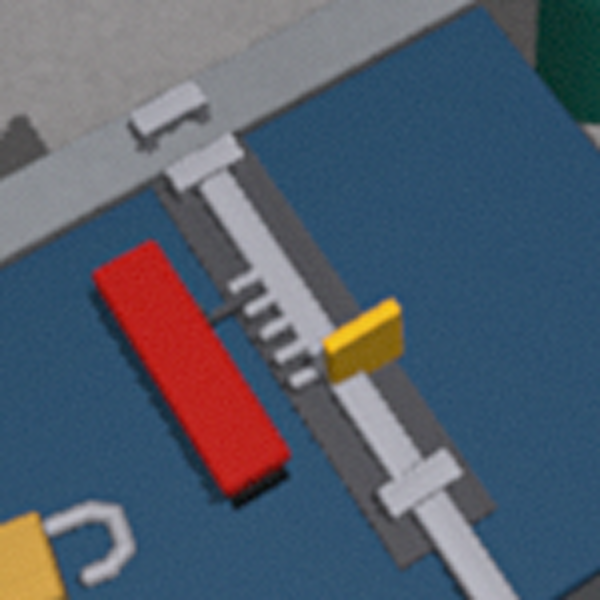

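View pics/top12c.png

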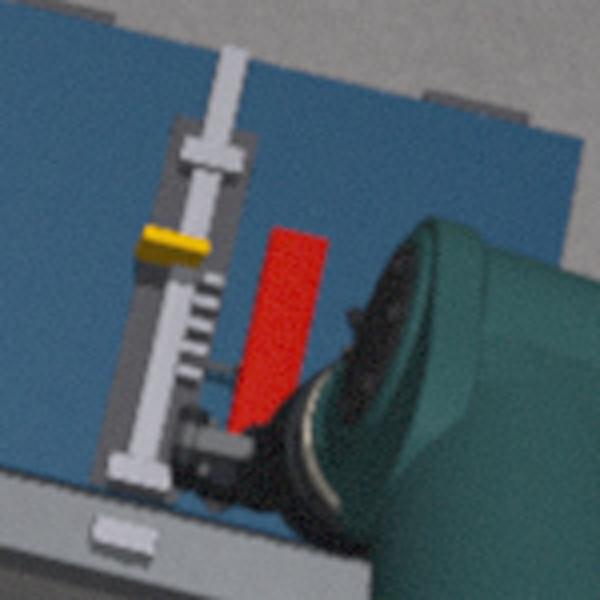

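```bash
python3 - <<'E'
from h import *
for n,uv0,uv1 in (('side',(269.215,287.877),(280.746,305.43)),('top',(389,229),(392.86,211.96))):
    print(n,chest(onz(n,uv1,.17))-chest(onz(n,uv0,.17)))
for z in (.154,.162): print(chest(onz('side',(237.25,311.40),z)),proj('side',np.array([.572,-.158,z])))
E
```

```text
side [38.57795577 -0.57328537]
top [38.47372182  0.31623649]
[ -8.92924663 -34.18828696] [236.98212231 311.33266205]
[ -5.3981583  -34.99468799] [236.38451899 309.45986719]
```

```bash
python3 - <<'E'
from h import *
a=cv2.imread('pics/side0.png');b=cv2.imread('pics/side12.png')
f=lambda im:np.clip(im[...,2].astype('f4')-im[...,1],0,None)[275:350,205:268]
A,B=f(a),f(b); 
print(cv2.phaseCorrelate(A,B,cv2.createHanningWindow(A.shape[::-1],cv2.CV_32F)))
for X in (A,B):
    m=cv2.moments(X); print(m['m10']/m['m00'],m['m01']/m['m00'],m['m00'])
E
```

```text
((0.18239428535980906, 0.438315194180241), 0.8317734044790268)
33.08462000764902 35.895388734087305 183030.0
32.47229672893488 36.41921268007258 189021.0
```

```bash
python3 - <<'E'
from h import *
from bench import viewer
c=viewer.camera('side'); cv2.imwrite('pics/side13.png',c[:,:,::-1])
for n in ('side0','side12','side13','s'):
    if n=='s': continue
    im=cv2.imread(f'pics/{n}.png').astype('f4')
    h=cv2.cvtColor(im.astype('u1'),cv2.COLOR_BGR2HSV)
    red=(((h[...,0]<8)|(h[...,0]>172))&(h[...,1]>150)).astype('u1')
    red[:275]=0; red[350:]=0; red[:,:205]=0; red[:,268:]=0
    red=cv2.dilate(red,np.ones((3,3)))
    W=np.clip(im[...,2]-im[...,1]-20,0,100)*red   # clipped
    m=cv2.moments(W); print(n,m['m10']/m['m00'],m['m01']/m['m00'],m['m00'])
E
```

```text
side0 237.44293953729505 311.5125639945564 123448.0
side12 237.4414915035838 311.52360473544337 124170.0
side13 237.43877066273743 311.5229111814295 124197.0
```

```bash
python3 -c "
from bench import order,status
print(status.state()['t']); print(order.sign_off())"
```

```text
17.6667
the job is handed in; nothing more can be done
None
```

The bolt is drawn back and locked open. I held the catch on its stop with one fingertip, pushed the yellow tab back to the bolt's stop with the other finger, then lifted straight off. I handed in at 17.7 s of the 32 s allowed.

**What went wrong on the way:** with the gripper upright, the fingertip jammed on the catch by friction, up to about 50 N down and 31 N sideways. The bolt had not been pushed at that point. I let the catch up, leaned the tool 15° forward and pressed again, and it then slid with about 14–26 N downward. Because of the lean, I expected the tab to meet the finger about 26 mm above its tip; I didn't confirm the contact point.

**Last checks:**
- **Bolt:** the side and top cameras show the tab moved 38.5 mm. The wrist camera suggested about 41 mm. From a start of 0 to 1.5 mm, both fit the 40 mm stop. In the last push the fingertip moved only about 0.2 mm as the force rose to 30 N.
- **Catch:** it is back within 0.02 px of its starting place in the side view. One cruder image comparison showed a shift of about 0.4 px, but its crop also took in the moving yellow tab, so I set it aside.
- **Other items:** the padlock is at the same pixels in the side view as at the start. I did not re-measure the spray bottle or the jar; the arm was not near them.
- **Robot:** it was clear of everything at hand-in, with the measured force near zero.

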